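# Build up a mould set on the drying stand

### The arm

A 6-joint arm with a two-finger parallel gripper is mounted at the origin on the work surface. World frame = base frame: x ahead of the robot, y to its left, z up, the work surface at z = 0. Lengths are in mm, angles in rad, forces in N, time in s.
With the tool pointing down it reaches from about 350 to 775 mm from the base axis. Payload 7.3 kg.
Tool frame: the origin (TCP) lies midway between the tips of the shut fingers; the grasp point (between the pads) lies manip.grip_depth behind it (manip.grip_depth is the distance from the TCP to the grasp point, in mm); z points along the fingers, y is the line along which they close (so a half turn about z gives the same grasp; the last joint's range is limited). The gripper opens to 92 mm and grips with 3 to 60 N. Pads are 19 mm wide; open, the fingers measure 130 mm over their backs; the gripper's body (75 mm by 190 mm) begins 47 mm behind the grasp point.
Start: joints at [0.957, 0.342, 1.524, -0, 1.275, -0.146], TCP at [236.724, 468.622, 226.741] pointing down, gripper open.
Joint ranges: [-2.53, 2.53], [-0.77, 2.02], [0.04, 2.7], [-1, 4.14], [0.28, 2.66], [-3.11, 3.11]. Speed limits (rad/s): [2.57, 2.57, 3.14, 3.14, 3.14, 3.14].

### API

Orientations are given as a 3x3 rotation matrix whose columns are the frame's x, y, z axes.
In Python, from plant import manip, effector, planner, vision, workorder, finder, status gives the robot as it stands. Calls block until the motion is done:
- manip.goto(position, orientation): joint-space move of the TCP to a pose.
- manip.move_linear(position, orientation=None, vel=150): straight line of the TCP; orientation=None keeps the orientation; vel is the mean speed in mm/s.
- manip.movej(angles): joint-space move.
- effector.command_gripper(opening, squeeze=None): opening from 0.0 (shut) to 1.0 (fully open); squeeze is the grip in N (None keeps the last); returns when the fingers have stopped.
- manip.wait(seconds).
- planner.solve_ik(position, orientation): joint angles nearest the present ones, or None.
- vision.get_image(name): name is "side" or "top" or "wrist"; returns a dict with "frame" (400x640x3 uint8, red, green, blue), "fx", "fy", "cx", "cy" (pixels), "R" (3x3) and "t" (3): a world point X has camera coordinates R X + t. Camera axes: x right, y down, z forward; pixel columns grow to the right and rows downward; lengths in mm; the calibration is good to about 2 mm. A picture is of the moment at which its call begins. There is no depth.
A pose or a line that the arm cannot do raises manip.PlanningError and nothing moves.
- workorder.job_done(): hands the job in; it is judged then, once.
Trained networks look in the newest picture that a camera, given by its name, has taken for a name from the list of things; names that differ only in an ending like _2 or _b are one class to them, and where a whole thing is asked for, a point or a joint stands for the part that bears it (a point fixed in the world has none). Each returns a list of dicts, best first, with "score" (0 to 1); they miss things now and then, are a little off and sometimes report something else, mostly with a low value. They report only what shows in the picture. A call takes as long as a camera call. They do not tell look-alikes from the thing itself.
- finder.boxes_of(camera, query): "centre" ([column, row] in pixels, amid what is visible of it).
- finder.pinpoint(camera, query): "centre" ([column, row] in pixels: a listed point, or the origin of a listed thing).
Readings, each from a call of its own:
- status.current_time_s(): time.
- status.current_joint_pos(): joint angles.
- status.current_qvel(): joint speeds.
- status.current_tau(): joint torques, N m.
- status.current_tcp_pos(): TCP position.
- status.current_orientation(): TCP orientation.
- status.current_contact_force(): force on the tool from outside, world axes, zero at the start.
- status.current_wrist_torque(): the same for the moment, N m.
- status.current_opening(): opening from 0.0 (shut) to 1.0 (fully open).
- status.current_grasp_force(): force on a finger pad.
Only numpy, scipy, OpenCV 4.12 (cv2) and the standard library are available. Lean on these libraries where they do the work, as an engineer would, in place of code of your own. Each camera call takes 0.05 s, during which the arm holds its last target. There are 200 camera calls.

### The job

Build up the mould set, centred on the low round wooden drying stand: first the white pot with the side screw, upright on the stand; then the flat metal collar, spigot down in the mouth of the pot; then the taller of the two metal cores, upright through the collar to the floor of the pot; last the white cap with the stem, lying level over the top of the core. Let go of each piece before taking the next, and set each one down rather than letting it drop. Leave the short core, the amber jar and the metal beaker where they stand.

Things in the scene. Friction and masses are not known exactly. Their poses are not given: they have to be found in the camera images.
- stand_top (a point): Drying stand, the target: a fixed round pale wooden disc, 100 mm across and 16 mm high, with a thin dark circle on it. This point is the centre of its top face; z up.
- pot_center (a point): White ceramic mould pot, upright: an open round cup 64 mm across outside, 54 mm inside, 50 mm high, floor 6 mm thick. A steel clamp screw sticks out of its side along the pot's own +x: a stem, then a disc 20 mm across, out to 54 mm from the axis, its axis 22 mm above the pot's underside. This point is on the pot's axis half-way up (25 mm above its underside); z up. Grasp it across its y axis, clear of the screw. 0.19 to 0.33 kg.
- collar_center (a point): Aluminium collar, lying flat, spigot down: a ring 64 mm across and 14 mm thick, with a spigot below it 46 mm across and 6 mm long; a 39 mm bore goes right through; 20 mm high in all. The spigot sits in the mouth of the pot with 4 mm of play all round and the ring's underside then rests on the pot's rim. This point is on its axis half-way up (10 mm above the spigot's lower end); z up. About 0.11 kg.
- core_center (a point): Tall steel-coloured core, standing upright: a plain round rod 29 mm across and 105 mm high with a chamfered foot. This point is its centre, 52.5 mm above its foot; z up. Seated in the pot it stands 47 mm out of the top of the collar, so hold it near its top (its upper 20 to 25 mm) to keep the fingers clear of the collar. About 0.18 kg.
- cap_stem (a point): White ceramic cap, lying skirt down: a round plate 48 mm across with a short skirt below (bore 40 mm, 8 mm deep, which fits over the 29 mm core), plate 6 mm thick, and on top a grip stem 18 mm across from 14 to 48 mm above the cap's lower edge. This point is on the stem's axis, 36 mm above the cap's lower edge and 28 mm above the face that rests on the core; z up. About 0.08 kg.
- short_core_center (a point): Short steel-coloured core, a spare that is not wanted: 29 mm across and only 55 mm high. This point is its centre, 27.5 mm up. Leave it alone.
- jar_center (a point): Amber jar with a lid, a bystander: 56 mm across, 75 mm high. This point is its centre. Leave it alone.
- beaker_center (a point): Plain metal beaker without a side screw, a bystander: 60 mm across at its mouth, 85 mm high. This point is its centre. Leave it alone.
Not all that is in view belongs to the job. Leave any green or yellow look-alike of the part that bears core_center alone.

How it is judged (in metres and radians):
On the way, in this order (a step that is already met when the one before it is completed fails the run):
1. the pot stands upright on the stand, let go (horizontal distance between pot_center and stand_top below 0.012 m and z of pot_center in the frame of stand_top between 0.021 and 0.029 m and angle between pot_center's own z axis and vertical below 0.08 rad and contact force between the fingers and pot below 0.1 N), for 0.2 s.
2. the collar sits on the pot with its spigot in the mouth, let go (horizontal distance between pot_center and stand_top below 0.012 m and z of pot_center in the frame of stand_top between 0.021 and 0.029 m and angle between each of pot_center, collar_center's own z axis and vertical below 0.08 rad and horizontal distance between collar_center and pot_center below 0.008 m and z of collar_center in the frame of pot_center between 0.026 and 0.032 m and contact force between the fingers and collar below 0.1 N), for 0.2 s.
3. the tall core stands through the collar on the pot's floor, let go (horizontal distance between pot_center and stand_top below 0.012 m and z of pot_center in the frame of stand_top between 0.021 and 0.029 m and angle between each of pot_center, collar_center's own z axis and vertical below 0.08 rad and horizontal distance between collar_center and pot_center below 0.008 m and z of collar_center in the frame of pot_center between 0.026 and 0.032 m and horizontal distance between core_center and pot_center below 0.015 m and z of core_center in the frame of pot_center between 0.0295 and 0.0375 m and angle between core_center's own z axis and vertical below 0.1 rad and contact force between the fingers and core below 0.1 N), for 0.2 s.
4. the cap lies over the top of the core, let go (horizontal distance between pot_center and stand_top below 0.012 m and z of pot_center in the frame of stand_top between 0.021 and 0.029 m and angle between each of pot_center, collar_center, cap_stem's own z axis and vertical below 0.08 rad and horizontal distance between collar_center and pot_center below 0.008 m and z of collar_center in the frame of pot_center between 0.026 and 0.032 m and horizontal distance between core_center and pot_center below 0.015 m and z of core_center in the frame of pot_center between 0.0295 and 0.0375 m and angle between core_center's own z axis and vertical below 0.1 rad and horizontal distance between cap_stem and core_center below 0.009 m and z of cap_stem in the frame of core_center between 0.0765 and 0.0845 m and contact force between the fingers and cap below 0.1 N), for 0.2 s.
At the end, for the whole second after the job is handed in: Pot on the stand within 12 mm of its centre; collar seated on the pot (8 mm across, 3 mm in height); tall core on the pot's floor through the collar (4 mm in height); cap resting on the core (9 mm across, 4 mm in height); all upright within 0.08 rad (core 0.1), released and at rest (horizontal distance between pot_center and stand_top below 0.012 m and z of pot_center in the frame of stand_top between 0.021 and 0.029 m and angle between each of pot_center, collar_center, cap_stem's own z axis and vertical below 0.08 rad and horizontal distance between collar_center and pot_center below 0.008 m and z of collar_center in the frame of pot_center between 0.026 and 0.032 m and horizontal distance between core_center and pot_center below 0.015 m and z of core_center in the frame of pot_center between 0.0295 and 0.0375 m and angle between core_center's own z axis and vertical below 0.1 rad and horizontal distance between cap_stem and core_center below 0.009 m and z of cap_stem in the frame of core_center between 0.0765 and 0.0845 m and linear speed of each of pot, collar, core, cap below 0.02 m/s); the robot touches nothing.
It fails at once if the short core, the amber jar or the metal beaker is moved by more than 20 mm (distance of any of short_core_center, jar_center, beaker_center from where it was at the start of the episode above 0.02 m).
It fails at once if a piece of the set is let fall (over 0.7 m/s, untouched by the fingers) ((linear speed of pot above 0.7 m/s and contact force between the fingers and pot below 0.1 N) or (linear speed of collar above 0.7 m/s and contact force between the fingers and collar below 0.1 N) or (linear speed of core above 0.7 m/s and contact force between the fingers and core below 0.1 N) or (linear speed of cap above 0.7 m/s and contact force between the fingers and cap below 0.1 N)).
It also fails if it takes over 120 s, if anything falls off the work surface, if the arm or the gripper's body presses on something with over 40 N, if the wrist force passes 120 N, or if a joint passes its speed limit or range.

## Working session

There is one attempt and no reset: what is moved stays moved. The work goes in short steps, each a Python script; the robot and the scene stay as the last script left them, time stands still between calls to the robot, and variables do not carry over. Pictures are saved under pics/ and viewed, at most 14 in all, crops included, and the job is handed in when it is done.

```bash
mkdir -p pics; ls; cat > h.py <<'E'
import numpy as np, cv2
from plant import manip, effector, planner, vision, workorder, finder, status
def snap(cam,fn=None):
    im=vision.get_image(cam)
    if fn: cv2.imwrite('pics/'+fn,im['frame'][:,:,::-1])
    return im
def ray(im,px):
    R=np.array(im['R']);t=np.array(im['t'])
    d=R.T@np.array([(px[0]-im['cx'])/im['fx'],(px[1]-im['cy'])/im['fy'],1.])
    return -R.T@t,d
def onz(im,px,z):
    c,d=ray(im,px); return c+d*(z-c[2])/d[2]
def proj(im,X):
    c=np.array(im['R'])@np.array(X)+np.array(im['t']); return np.array([im['fx']*c[0]/c[2]+im['cx'],im['fy']*c[1]/c[2]+im['cy']])
E
python3 - <<'E'
from h import *
print(manip.grip_depth)
Z=dict(stand_top=16,pot_center=25,collar_center=10,core_center=52.5,cap_stem=36,short_core_center=27.5,jar_center=37.5,beaker_center=42.5)
for cam in('top','side'):
    im=snap(cam,cam+'0.png'); print(cam,ray(im,(320,200)))
    for q in Z:
        for r in finder.pinpoint(cam,q)[:4]:
            if r['score']>.2: print(q,round(r['score'],2),np.round(r['centre']),np.round(onz(im,r['centre'],Z[q])[:2]))
E
```

```text
pics
18.8
top (array([458.04434089,  -4.86329835, 967.99413248]), array([ 0.05452215, -0.00658793, -0.99849387]))
stand_top 0.76 [320. 148.] [644. -14.]
pot_center 0.79 [399. 155.] [ 623. -214.]
collar_center 0.6 [152. 197.] [522. 419.]
core_center 0.82 [241. 130.] [684. 183.]
core_center 0.65 [225. 159.] [612. 222.]
core_center 0.64 [225. 186.] [546. 223.]
core_center 0.61 [248. 178.] [563. 165.]
cap_stem 0.49 [271. 223.] [452. 111.]
short_core_center 0.6 [367. 221.] [ 456. -130.]
jar_center 0.76 [485. 196.] [ 514. -426.]
beaker_center 0.62 [438. 250.] [ 381. -300.]
side (array([ 455.02407991, -773.31993029,  615.83225301]), array([ 0.09777834,  0.80967834, -0.57890214]))
stand_top 0.74 [360. 218.] [644. -21.]
pot_center 0.7 [366. 274.] [ 617. -214.]
collar_center 0.65 [295. 142.] [513. 404.]
core_center 0.93 [308. 160.] [539. 210.]
core_center 0.92 [320. 169.] [566. 160.]
core_center 0.91 [360. 161.] [681. 187.]
core_center 0.75 [324. 143.] [595. 307.]
cap_stem 0.58 [276. 185.] [447. 117.]
short_core_center 0.65 [284. 248.] [ 457. -121.]
jar_center 0.67 [328. 372.] [ 511. -424.]
beaker_center 0.64 [248. 315.] [ 385. -304.]
```

View pics/top0.png

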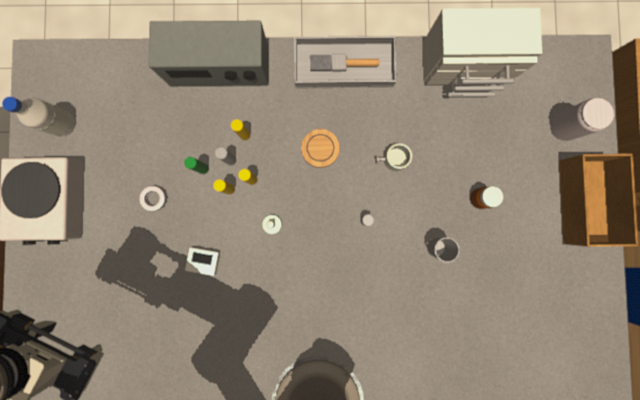

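View pics/side0.png

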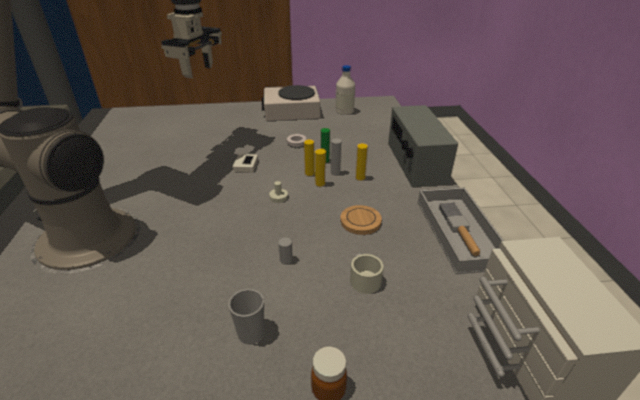

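Candidates for `core_center` are the rods at these top-view pixels:
- grey (222,153)
- green (193,163)
- yellow (237,126), (220,186) and (246,175)

The short grey core is at (367,219). The grey rod at top (222,153), side (336,157), is the only tall steel-coloured one. The pot is at top (399,155) with its screw pointing left, towards world +y. The beaker at (445,249) has no screw. I'll confirm the core and screw in a crop while moving over the pot.

```bash
cat >> h.py <<'E'
def Rt(a): return np.array([[np.cos(a),np.sin(a),0],[np.sin(a),-np.cos(a),0],[0,0,-1.]])
def best(cam,q,z,k=0,im=None):
    im=im if im is not None else snap(cam); r=finder.pinpoint(cam,q)
    return (onz(im,r[k]['centre'],z),r[k]['score']) if r else None
E
python3 - <<'E'
from h import *
t=cv2.imread('pics/top0.png');s=cv2.imread('pics/side0.png')
a=cv2.resize(t[110:210,170:290],(480,400),interpolation=2);b=cv2.resize(t[130:190,360:420],(300,300),interpolation=2)
c=cv2.resize(s[115:195,290:380],(450,400)[::1],interpolation=2)
o=np.zeros((600,800,3),np.uint8);o[:300,:360]=cv2.resize(a,(360,300));o[:300,370:670]=b;o[300:600,:338]=cv2.resize(c,(338,300))
cv2.imwrite('pics/crop1.png',o)
im=vision.get_image('top')
p=onz(im,(399,155),25);sc=onz(im,(378,159),22);g=onz(im,(222,153),105)
print(p,sc,np.arctan2(*(sc-p)[[1,0]]),g, onz(vision.get_image('side'),(336,157),52.5))
print(status.current_orientation())
for A in(np.pi/2+.1,-np.pi/2+.1): print(planner.solve_ik([620,-214,200],Rt(A)))
E
```

```text
[ 622.25488779 -214.19072054   25.        ] [ 613.04957257 -160.80301848   22.        ] 1.7415413427913218 [617.58744491 216.63172373 105.        ] [619.58783801 218.32748282  52.5       ]
[[-8.92550859e-01  4.50946739e-01  4.60039929e-05]
 [ 4.50946741e-01  8.92550857e-01  5.87779044e-05]
 [-1.45551990e-05  7.32076198e-05 -9.99999997e-01]]
[-4.49105071e-01  6.06535601e-01  1.16354136e+00 -4.44089210e-16
  1.37151569e+00 -5.49105071e-01]
[-4.49105071e-01  6.06535601e-01  1.16354136e+00 -4.44089210e-16
  1.37151569e+00  2.59248758e+00]
```

View pics/crop1.png

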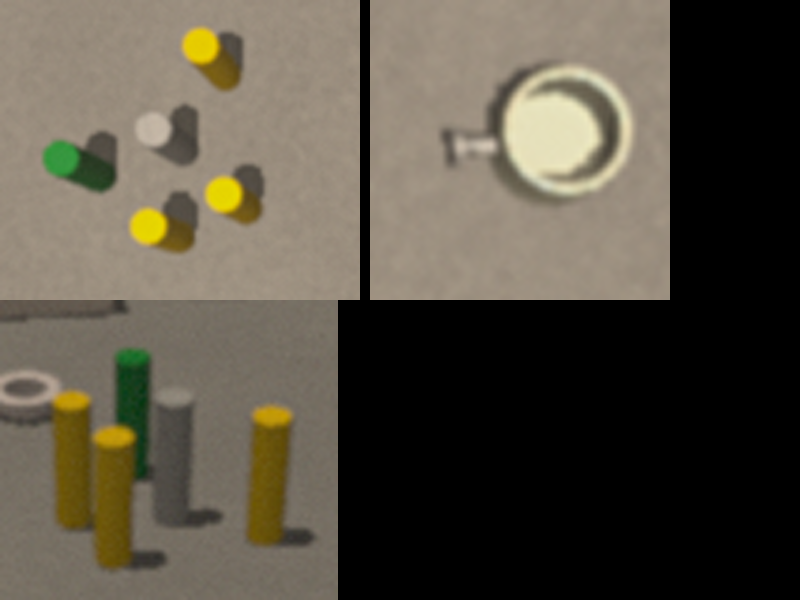

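The crop confirms the tall grey rod in the middle of the yellow and green ones, and the pot's screw pointing to about +1.73 rad. Next I look from the wrist over the stand and the pot.

```bash
python3 - <<'E'
from h import *
A=1.73
manip.goto([630,-17,230],Rt(A))
im=snap('wrist'); print(im['R'],im['t'],-np.array(im['R']).T@im['t'])
for r in finder.pinpoint('wrist','stand_top')[:2]: print(r,onz(im,r['centre'],16))
manip.goto([605,-214,200],Rt(A))
im=snap('wrist','w1.png')
for q,z in(('pot_center',25),):
  for r in finder.pinpoint('wrist',q)[:2]: print(r,onz(im,r['centre'],z))
print(status.current_time_s())
E
```

```text
[[ 9.87214823e-01  1.59395256e-01 -2.13368890e-04]
 [ 1.53578843e-01 -9.50830839e-01  2.68950281e-01]
 [ 4.26665211e-02 -2.65544473e-01 -9.63154038e-01]] [-618.60599082 -146.41109764  363.19756027] [617.68627441  55.83577805 389.06051133]
{'centre': [339.2, 175.3], 'score': 0.88} [646.18834212 -10.75465659  16.        ]
{'centre': [339.9, 183.1], 'score': 0.62} [ 621.24797567 -209.87920766   25.        ]
4.25
```

View pics/w1.png

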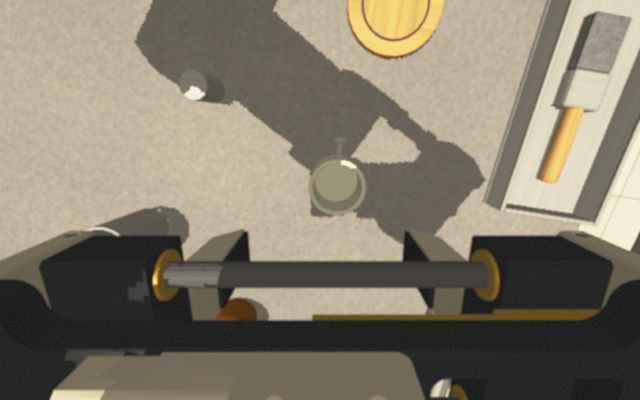

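The wrist view shows the pot rim centred at about (337,185), with the screw straight up at (340,145), so the tool is aligned. Wrist and top agree on the pot-to-stand offset. I grasp and place the pot.

```bash
python3 - <<'E'
from h import *
A=1.73
effector.command_gripper(1.0,25)
manip.goto([621.5,-212,90],Rt(A))
manip.move_linear([621.5,-212,13],vel=80)
effector.command_gripper(0.0,25)
print(status.current_opening()*92,status.current_grasp_force())
manip.move_linear([621.5,-212,110],vel=80)
manip.goto([645.5,-13,110],Rt(A))
snap('wrist','w2.png')
manip.move_linear([645.5,-13,35],vel=100)
manip.move_linear([645.5,-13,30],vel=20)
f0=np.array(status.current_contact_force())
z=30
while z>27.5:
    z-=.5; manip.move_linear([645.5,-13,z],vel=15)
    f=np.array(status.current_contact_force()); print(z,f)
    if f[2]-f0[2]>3: break
effector.command_gripper(1.0)
manip.move_linear([645.5,-13,130],vel=80)
manip.goto([630,-17,230],Rt(A))
im=snap('wrist','w3.png')
for q,z in(('stand_top',16),('pot_center',41)):
  for r in finder.pinpoint('wrist',q)[:2]: print(q,r,onz(im,r['centre'],z))
im=snap('top')
for q,z in(('stand_top',16),('pot_center',41)):
  for r in finder.pinpoint('top',q)[:2]: print(q,r,onz(im,r['centre'],z))
print(status.current_time_s())
E
```

```text
64.64195613134787 24.99896725639701
29.5 [-0.00967948 -0.62928227 -3.31587425]
29.0 [-0.42544244  1.0009991   0.2032432 ]
28.5 [-2.94526448  0.35563297  5.33058873]
pot_center {'centre': [341.8, 180.4], 'score': 0.63} [648.99456529 -13.5364199   41.        ]
stand_top {'centre': [321.3, 149.3], 'score': 0.59} [640.84744622 -16.06598667  16.        ]
stand_top {'centre': [322.2, 143.8], 'score': 0.27} [655.14104713 -18.56234449  16.        ]
pot_center {'centre': [320.2, 144.9], 'score': 0.38} [647.22938876 -13.14546247  41.        ]
13.8
```

View pics/w3.png

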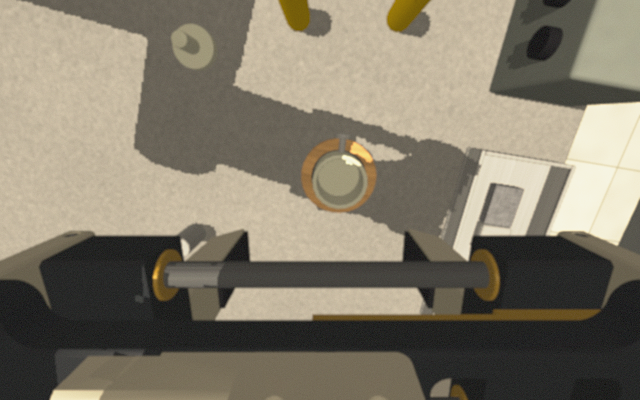

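The pot stands on the disc: disc centre at (339,175), rim centre at (340,181), screw up at (343,140). I add a projected-circle fit for precise centring. For the collar, I look, squeeze once, turn 90° and squeeze again. That centres it exactly under the tool and also calibrates the wrist camera.

```bash
cat >> h.py <<'E'
def circ(im,x0,y0,rz,span=14):
    """best centre (x,y) of horizontal circles [(radius,z),..] by mean image gradient along the projected circles"""
    f=cv2.GaussianBlur(im['frame'].astype(np.float32),(0,0),1)
    g=np.max(np.hypot(cv2.Sobel(f,cv2.CV_32F,1,0),cv2.Sobel(f,cv2.CV_32F,0,1)),2)
    g=np.minimum(g,np.percentile(g,97)); th=np.linspace(0,2*np.pi,120,endpoint=False)
    R=np.array(im['R']);t=np.array(im['t'])
    def sc(x,y):
        s=0
        for r,z in rz:
            c=np.stack([x+r*np.cos(th),y+r*np.sin(th),0*th+z],1)@R.T+t
            u=(im['fx']*c[:,0]/c[:,2]+im['cx']).astype(np.float32);v=(im['fy']*c[:,1]/c[:,2]+im['cy']).astype(np.float32)
            s+=cv2.remap(g,u[None],v[None],1).mean()
        return s
    for st in(2,.5):
        n=int(span/st); _,x0,y0=max((sc(x0+i*st,y0+j*st),x0+i*st,y0+j*st) for i in range(-n,n+1) for j in range(-n,n+1)); span=2
    return np.array([x0,y0])
POT=[(32,66),(27,66)]; COL=[(32,20),(19.5,20)]
E
python3 - <<'E'
from h import *
A=1.73
im=snap('wrist'); print('pot',circ(im,647,-13,POT),'stand',circ(im,646,-12,[(50,16)]))
manip.goto([515,395,200],Rt(A))
im=snap('wrist','w4.png'); r=finder.pinpoint('wrist','collar_center'); p=onz(im,r[0]['centre'],10)
c=circ(im,p[0],p[1],COL); print(r[:2],p,c)
cv2.circle(f:=im['frame'][:,:,::-1].copy(),tuple(int(v) for v in proj(im,[*c,20])),3,(0,0,255),-1); cv2.imwrite('pics/w4.png',f)
print(status.current_time_s())
E
```

```text
pot [644.5 -11. ] stand [645.5 -14. ]
[{'centre': [330.9, 163.1], 'score': 0.58}] [517.87987161 416.42019262  10.        ] [519.37987161 415.92019262]
15.5333
```

View pics/w4.png

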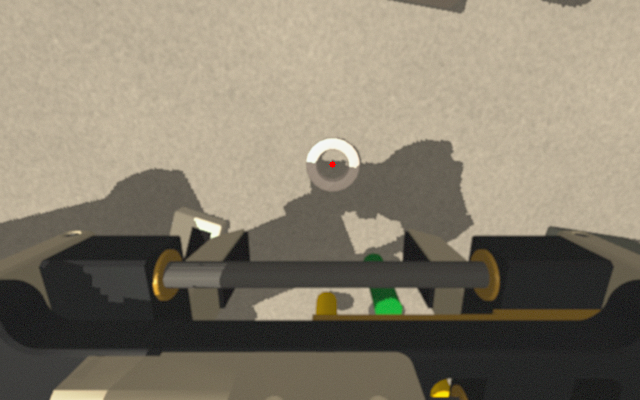

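The fitted centre (332,164) lies exactly on the collar bore.

```bash
python3 - <<'E'
from h import *
A=1.73; B=A-np.pi/2; X,Y=519,414.5
manip.goto([X,Y,70],Rt(B)); manip.move_linear([X,Y,8],vel=80)
effector.command_gripper(0,8); print(status.current_opening()*92); effector.command_gripper(1.0)
manip.move_linear([X,Y,45],vel=80); manip.goto([X,Y,45],Rt(A)); manip.move_linear([X,Y,8],vel=80)
effector.command_gripper(0,8); print(status.current_opening()*92); effector.command_gripper(1.0)
manip.move_linear([X,Y,60],vel=80)
manip.goto([X-14.5,Y-6,184],Rt(A))
im=snap('wrist'); c=circ(im,X,Y,COL); print('collar',c,'bias',c-[X,Y])
# now grip it
manip.goto([X,Y,60],Rt(A)); manip.move_linear([X,Y,8],vel=80)
effector.command_gripper(0,20); print(status.current_opening()*92,status.current_grasp_force())
manip.move_linear([X,Y,140],vel=100)
print(status.current_contact_force(),status.current_time_s())
E
```

```text
64.45557061965482
63.600952068864636
collar [518.5 415. ] bias [-0.5  0.5]
63.15102053617239 20.000206078402698
[ 0.15777724  0.52004046 -1.4089294 ] 27.8
```

Camera bias is only about 0.5 mm, so the pot is at about (645, -11.5). I lower the collar onto it, watching the force.

```bash
cat >> h.py <<'E'
def lower(x,y,z0,zmin,step=.5,df=3):
    manip.move_linear([x,y,z0],vel=60); manip.wait(.2); f0=status.current_contact_force()[2]; z=z0
    while z>zmin:
        z-=step; manip.move_linear([x,y,z],vel=20)
        if status.current_contact_force()[2]-f0>df: break
    print('lowered to',z,'dF',np.array(status.current_contact_force())[2]-f0); return z
E
python3 - <<'E'
from h import *
A=1.73; X,Y=645.1,-11.5
manip.goto([X,Y,140],Rt(A))
z=lower(X,Y,80,66.5)
if z<71:
    effector.command_gripper(1.0)
    manip.move_linear([X,Y,150],vel=80)
    manip.goto([X-14.5,Y-6,244],Rt(A))
    im=snap('wrist','w5.png'); print(circ(im,X,Y,[(32,80),(19.5,80)]))
    o=cv2.resize(im['frame'][120:230,270:410,::-1],(700,550),interpolation=2); cv2.imwrite('pics/w5.png',o)
print(status.current_time_s())
E
```

```text
lowered to 67.5 dF 6.504855013573967
[644.6 -11.5]
39.4083
```

View pics/w5.png

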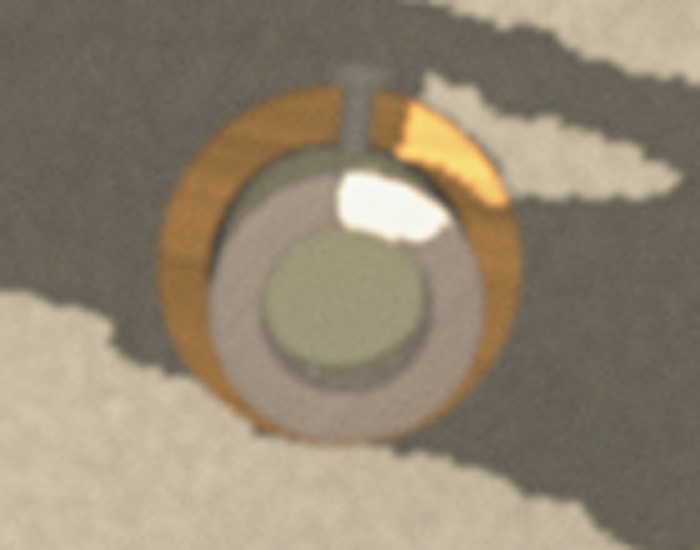

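The crop shows the collar concentric on the pot at (345,305), with the fit at (644.6, -11.5). It is seated: the TCP stopped at 67.5. Next is the tall core. I use finger line about 79°, which passes between the green rod and the nearest yellow one.

```bash
python3 - <<'E'
from h import *
A=np.radians(169); X,Y=618,217
print(planner.solve_ik([X,Y,265],Rt(A)))
effector.command_gripper(.66,25)
manip.goto([X,Y,265],Rt(A))
im=snap('wrist'); c=circ(im,X,Y,[(14.5,105)],span=16); print('core',c,proj(im,[*c,105]))
for r in finder.pinpoint('wrist','core_center')[:5]: print(np.round(onz(im,r['centre'],52.5)[:2]),round(r['score'],2),end=' ')
u,v=(int(k) for k in proj(im,[*c,105])); f=im['frame'][:,:,::-1].copy(); cv2.circle(f,(u,v),2,(0,0,255),-1); cv2.imwrite('pics/w6.png',f)
print(status.current_time_s())
E
```

```text
[ 2.20774554e-01  5.71386488e-01  1.04993043e+00 -4.44089210e-16
  1.52027574e+00 -1.15803556e+00]
core [626.  217.5] [328.39394359 192.96635927]
[595. 289.] 0.83 [620. 220.] 0.81 [683. 181.] 0.79 [567. 165.] 0.63 41.15
```

View pics/w6.png

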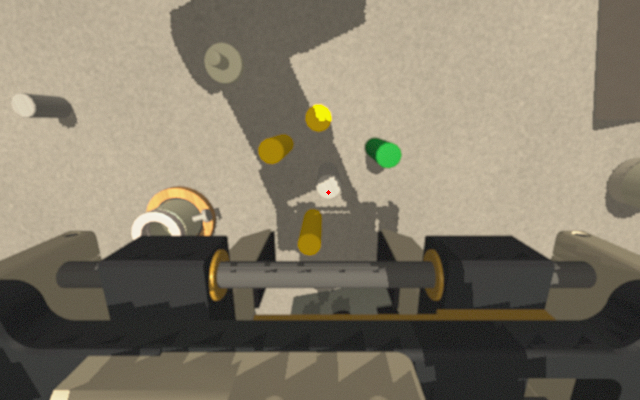

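The grey core stands at about (328,187), between the yellow rods at (310,240), (271,150), (318,115) and the green one at (387,153). My own arm's shadow disturbed the fit, so I enlarge it.

```bash
python3 - <<'E'
from h import *
f=cv2.imread('pics/w6.png')[160:220,290:370]; cv2.imwrite('pics/w6c.png',cv2.resize(f,(800,600),interpolation=cv2.INTER_CUBIC))
E
```

```text
(no output)
```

View pics/w6c.png

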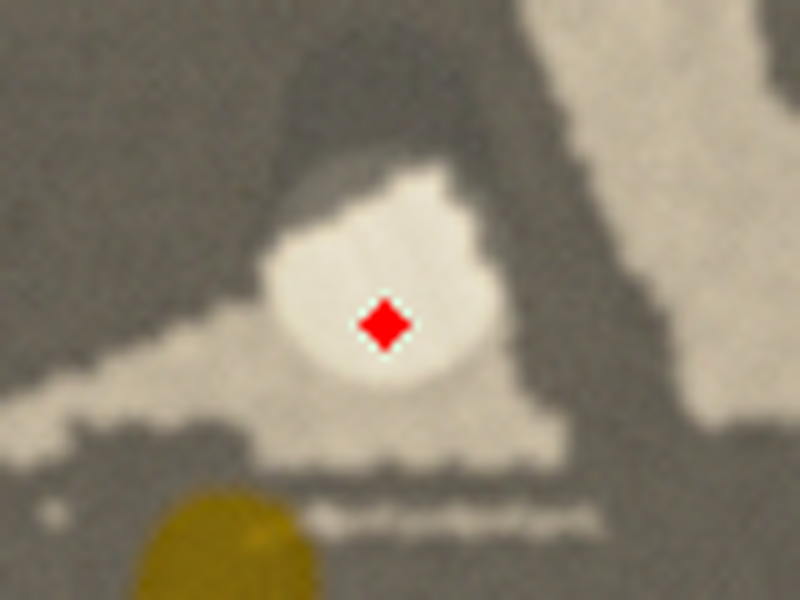

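The core's top face spans (260–503, 145–387) in the crop, so its centre is at wrist pixel (327.9,186.4). I grasp there.

```bash
python3 - <<'E'
from h import *
A=np.radians(169)
im=snap('wrist'); c=onz(im,(327.8,186.4),105)[:2]; print(c); X,Y=c
manip.goto([X,Y,135],Rt(A)); manip.move_linear([X,Y,82],vel=100)
effector.command_gripper(0,25); print(status.current_opening()*92,status.current_grasp_force())
manip.move_linear([X,Y,215],vel=120)
X,Y=645.1,-11.7
manip.goto([X,Y,215],Rt(A))
manip.move_linear([X,Y,168],vel=100)
im=snap('wrist','w7.png'); snap('side','s7.png'); cv2.imwrite('pics/s7.png',cv2.resize(cv2.imread('pics/s7.png')[90:250,270:450],(675,600),interpolation=2))
print(status.current_contact_force(),status.current_time_s())
E
```

```text
[618.53199506 217.53325353]
28.0176872513212 24.979866325685123
[ 0.47368046  0.01366555 -0.88771804] 45.975
```

View pics/s7.png

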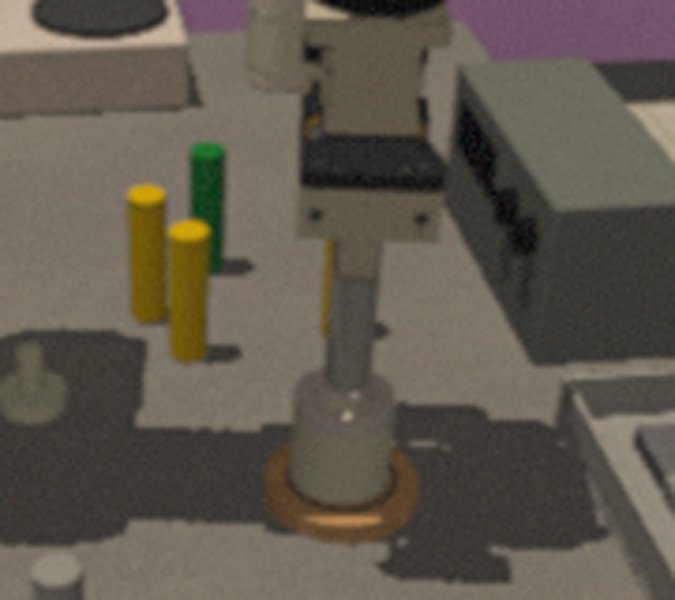

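The core hangs upright over the collar, with its foot at about (350,385) and the collar centred at (344,385). I lower it while checking the force.

```bash
python3 - <<'E'
from h import *
X,Y=645.1,-11.7; ok=True
f0=np.array(status.current_contact_force())
for z in(160,154,140,125,112,105):
    manip.move_linear([X,Y,z],vel=60); f=np.array(status.current_contact_force())-f0; print(z,np.round(f,1))
    if f[2]>4 or np.hypot(f[0],f[1])>4: ok=False; break
if ok:
    z=lower(X,Y,104,100.5)
    if z<103.6:
        effector.command_gripper(.5); manip.wait(.2)
        manip.move_linear([X,Y,150],vel=80); manip.move_linear([X,Y,200],vel=120)
print(status.current_time_s())
E
```

```text
160 [-0.6 -0.2  0. ]
154 [-0.6  0.6 -1. ]
140 [ 0.   0.7 -0.4]
125 [-0.3 -0.4 -0.3]
112 [-0.8 -0.2 -0. ]
105 [-0.4 -0.1 -0.7]
lowered to 103.5 dF 3.6342117286511337
50.6667
```

Contact came at 103.5 against an expected 104, so the core is on the pot's floor. I measure the core top, then go to look at the cap.

```bash
python3 - <<'E'
from h import *
A=np.radians(169); X,Y=645.1,-11.7
manip.goto([X,Y,285],Rt(A))
im=snap('wrist'); print('core',circ(im,X,Y,[(14.5,127)],span=6))
o=np.zeros((400,800,3),np.uint8); u,v=(int(k) for k in proj(im,[X,Y,127]))
o[:,:400]=cv2.resize(im['frame'][v-40:v+40,u-40:u+40,::-1],(400,400),interpolation=2); print(u-40,v-40)
A=1.73; manip.goto([450,112,180],Rt(A))
im=snap('wrist'); r=finder.pinpoint('wrist','cap_stem'); p=onz(im,r[0]['centre'],36)
print('cap',r[:2],p,circ(im,p[0],p[1],[(9,48)],span=10),circ(im,p[0],p[1],[(24,14)],span=10))
u,v=(int(k) for k in proj(im,p)); o[:,400:]=cv2.resize(im['frame'][v-50:v+50,u-50:u+50,::-1],(400,400),interpolation=2); print(u-50,v-50)
cv2.imwrite('pics/w8.png',o); print(status.current_time_s())
E
```

```text
core [650.1 -12.2]
285 146
cap [{'centre': [324.9, 190.2], 'score': 0.88}] [448.90519309 110.7979056   36.        ] [436.90519309 112.7979056 ] [449.90519309 111.7979056 ]
274 140
52.5417
```

View pics/w8.png

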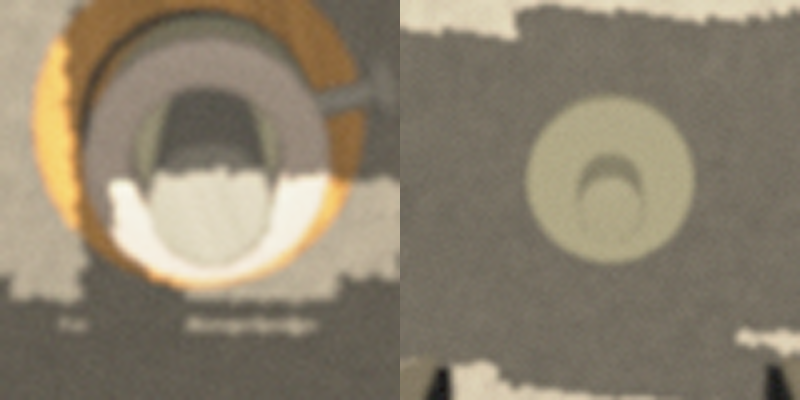

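The core top face centre in the left half, (212,207), is wrist pixel (326.9,186.9), giving about (645.9, -10.3), upright in the collar. On the right, the cap plate centre gives about (449.9, 111.8). I take the cap by its stem, with the finger line along y so the body stays clear of the yellow rods.

```bash
python3 - <<'E'
from h import *
A=np.radians(169); X,Y=449.9,111.5
effector.command_gripper(.55,12)
manip.goto([X,Y,90],Rt(A)); manip.move_linear([X,Y,20],vel=100)
effector.command_gripper(0,12); print(status.current_opening()*92,status.current_grasp_force())
manip.move_linear([X,Y,200],vel=120)
X,Y=645.8,-10.6
manip.goto([X,Y,200],Rt(A)); manip.move_linear([X,Y,152],vel=80)
snap('side','s9.png'); cv2.imwrite('pics/s9.png',cv2.resize(cv2.imread('pics/s9.png')[120:240,300:420],(600,600),interpolation=2))
manip.wait(.2); print(status.current_contact_force(),status.current_time_s())
E
```

```text
17.896695560726194 12.000059634447098
[ 0.00135597  0.30291896 -0.11446898] 59.05
```

View pics/s9.png

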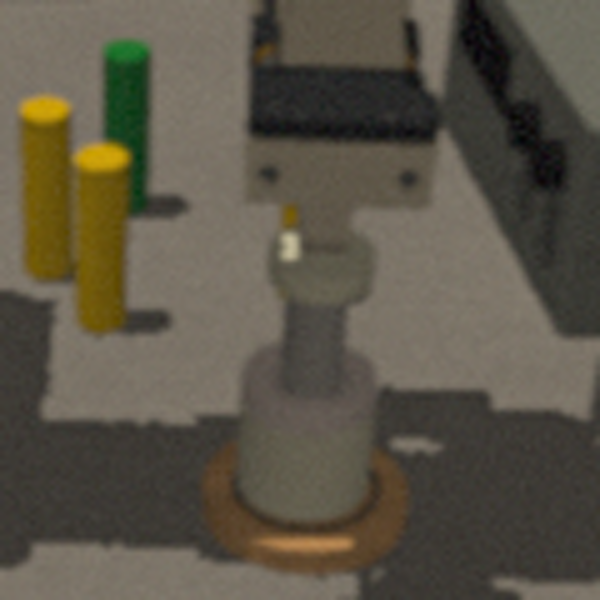

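The cap, at (321,270), hangs level above the core at (315,330), following the same perspective lean as the rest of the stack. I lower it onto the core.

```bash
python3 - <<'E'
from h import *
X,Y=645.8,-10.6
z=lower(X,Y,142,137,df=2)
if z<140.5:
    effector.command_gripper(.55); manip.wait(.3)
    manip.move_linear([X,Y,190],vel=60); manip.move_linear([X,Y,290],vel=150)
    im=snap('side')
    a=cv2.resize(im['frame'][120:240,300:420,::-1],(400,400),interpolation=2)
    im=snap('wrist'); print(circ(im,X,Y,[(24,133)],span=8)); u,v=(int(k) for k in proj(im,[X,Y,133]))
    b=cv2.resize(im['frame'][v-50:v+50,u-50:u+50,::-1],(400,400),interpolation=2)
    cv2.imwrite('pics/fin.png',np.hstack([a,b]))
print(status.current_time_s())
E
```

```text
lowered to 138.5 dF 5.45389111197151
[646.8 -10.6]
64.275
```

View pics/fin.png

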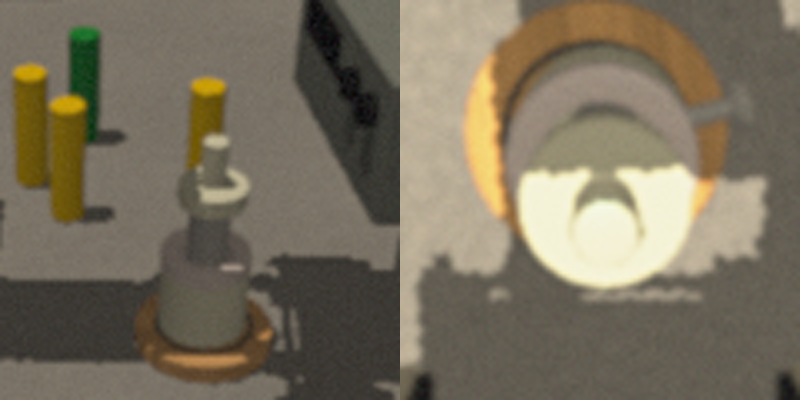

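The cap lies level on the core: stem at (215,150) on the left, plate concentric at (605,200) on the right. Everything is released and the gripper is clear, so I hand the job in.

```bash
python3 -c "
from h import *
manip.wait(.3); print(workorder.job_done())"
```

```text
the job is handed in; nothing more can be done
None
```

The mould set (pot, collar, tall core and cap) is stacked on the drying stand with every piece released. I handed the job in at about 65 s, but it returned no verdict, so I can't confirm that it passed.

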